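Pack finished machined parts into their fitted transport inserts

TASK

Pack the four finished aluminium parts from the felt mat into the foam-lined transport tray: lower each one, without dropping it, upright into the insert whose pocket is cut to its shape and size, so that it rests flat on the pocket's floor. Do not let the parts knock against one another, and leave the cup and the caliper where they are.

Things in the scene. Friction and masses are not known exactly. Their poses are not given: they have to be found in the camera images.
- ring_large_c (a point): Larger bearing ring: outside diameter 62 mm, bore 42 mm, 40 mm high, six small holes on top, 0.18 kg. Bare aluminium, upright on a fixed grey felt mat (3 mm thick), over 100 mm from its neighbours. Point at its centre, 20 mm above its underside. Grip its upper half across the outside, to keep the fingers above the insert.
- ring_small_c (a point): Smaller bearing ring: outside diameter 46 mm, bore 28 mm, 40 mm high, four small holes on top, 0.11 kg. Bare aluminium, upright on a fixed grey felt mat (3 mm thick), over 100 mm from its neighbours. Point at its centre, 20 mm above its underside. Grip its upper half across the outside, to keep the fingers above the insert.
- block_c (a point): Square bearing block: 58 x 58 mm, 40 mm high, upright bore of 36 mm, 0.25 kg; x, y point out of its flat sides; any quarter turn fits. Bare aluminium, upright on a fixed grey felt mat (3 mm thick), over 100 mm from its neighbours. Point at its centre, 20 mm above its underside. Grip its upper half across two opposite flat sides, to keep the fingers above the insert.
- clevis_c (a point): Clevis bracket, 50 mm high, 0.12 kg: foot 72 (x) by 40 (y) by 10 mm; two upright ears 30 mm long in x, 8 mm thick, outer faces 38 mm apart in y; a half turn fits too. Bare aluminium, upright on a fixed grey felt mat (3 mm thick), over 100 mm from its neighbours. Point at its centre, 25 mm above its underside. Grip its upper half across the ears (along y), to keep the fingers above the insert.
- insert_ring_large: Fixed black foam insert in the grey tray, 104 x 104 mm, 14 mm high; pocket round, 74 mm across, centred, 8 mm deep, blue floor. Origin: centre of its underside, 5 mm above the bench; x, y along its edges, z up; pocket floor at z 6 mm, top at 14 mm, tray rim 3 mm higher. Inserts are 105 mm apart, two by two. 6 mm of room all round the larger ring.
- insert_ring_small: Fixed black foam insert in the grey tray, 104 x 104 mm, 14 mm high; pocket round, 58 mm across, centred, 8 mm deep, blue floor. Origin: centre of its underside, 5 mm above the bench; x, y along its edges, z up; pocket floor at z 6 mm, top at 14 mm, tray rim 3 mm higher. Inserts are 105 mm apart, two by two. 6 mm of room all round the smaller ring.
- insert_block: Fixed black foam insert in the grey tray, 104 x 104 mm, 14 mm high; pocket square, 70 x 70 mm, sides along x and y, centred, 8 mm deep, blue floor. Origin: centre of its underside, 5 mm above the bench; x, y along its edges, z up; pocket floor at z 6 mm, top at 14 mm, tray rim 3 mm higher. Inserts are 105 mm apart, two by two. 6 mm of room all round the square bearing block.
- insert_clevis: Fixed black foam insert in the grey tray, 104 x 104 mm, 14 mm high; pocket oblong, 84 mm (x) by 52 mm (y), centred, 8 mm deep, blue floor. Origin: centre of its underside, 5 mm above the bench; x, y along its edges, z up; pocket floor at z 6 mm, top at 14 mm, tray rim 3 mm higher. Inserts are 105 mm apart, two by two. 6 mm of room all round the clevis's foot.
- cup: Bystander: empty white paper cup standing on the bench beyond the work, 66 mm across the rim, 68 mm high. Origin at the centre of its underside.
- caliper: Bystander: steel digital caliper with a black slide, 225 mm long, lying flat on the bench beyond the work. Origin at the middle of the beam, on the bench; x along the beam.
Mind the look-alikes: they are no part of the job. What is shaped like the part that bears ring_large_c but purple is not meant. What is shaped like the part that bears ring_small_c but orange is not meant.

How it is judged:
By the outcome, as a careful person would: the job done as asked, in the order asked, and still so for the second after the job is handed in, with the robot touching nothing.
It also fails if it takes over 104 s, if anything falls off the work surface, if the arm or the gripper's body presses on something with over 40 N, if the wrist force passes 120 N, or if a joint passes its speed limit or range.

ROBOT

A 7-joint arm with a two-finger parallel gripper is mounted at the origin on the work surface. World frame = base frame: x ahead of the robot, y to its left, z up, the work surface at z = 0. Lengths are in m, angles in rad, forces in N, time in s.
With the tool pointing down it reaches from about 0.425 to 0.825 m from the base axis. Payload 3.6 kg.
Tool frame: the origin (TCP) lies midway between the tips of the shut fingers; the grasp point (between the pads) lies 19 mm behind it; x points along the fingers, y is the direction in which the jaws open and shut, and the axes are right-handed (so a half turn about x gives the same grasp; the last joint's range is limited). The gripper opens to 93 mm and grips with 3 to 60 N. Pads are 15 mm wide; open, the fingers measure 128 mm over their backs; the gripper's body (75 mm by 188 mm) begins 65 mm behind the grasp point.
Start: joints at [1.196, 0.615, -0.013, 1.423, 0.008, 1.103, -0.04], TCP at [0.222, -0.611, 0.219] pointing down, gripper open.
Joint ranges: [-3.12, 3.12], [-0.3, 2.06], [-1.34, 1.32], [0.26, 2.42], [-1.36, 4.5], [0.01, 1.98], [-2.84, 2.84]. Speed limits (rad/s): [2.79, 2.79, 3.14, 3.14, 3.14, 3.14, 3.14].

INTERFACE

Orientations are given as a unit quaternion [w, x, y, z].
In Python, from bench import bot gives the robot as it stands.
- The arm moves only by the tool apply_moves, never from a script. Its argument "moves" is one flat list of numbers, 4 for each row, row after row: the shift along the world's x, y, z in mm, then the turn about the world's z in degrees. A call has 1 to 5 rows; each row is the pose to reach, as a shift and turn from the pose commanded when the call began; what a row does not reach only later rows make up. A row lasts 1/12 s, in which the tool goes at most 41.7 mm and 7.16 degrees, less where a joint would pass 70% of its speed; a pose out of reach is approached as far as the arm can. A call with a gripper value outside its range is refused whole. "grip" is the opening, from 0 (shut) to 1 (fully open), set as the call begins (left out, the last holds). The fingers move at their own pace and stop on an object; "squeeze" is the grip in N (left out, the last holds). Time passes only in rows, so rows that repeat a pose let the fingers close. It gives the time, the measured TCP pose, the force and the opening at its end, in the units of the state.
- bot.get_obs(): the state, without advancing time (a new reading comes with each control period).
- bot.grab_frame(name): name is "side" or "top" or "wrist"; returns the picture (480x640x3 uint8, blue, green, red); there is no depth.
- bot.camera_info(name): a dict with "K" (3x3 intrinsics, pixels), "pose" (4x4, takes a point from camera to world coordinates); the wrist camera has in their place "T_tool_cam" (4x4, takes a point from camera to tool coordinates, whose origin is the TCP and whose axes are the tool frame's). Camera axes: x right, y down, z forward; pixel columns grow to the right and rows downward; lengths in m; the calibration is good to about 2 mm. A picture is of the moment at which its call begins: read the wrist's pose just before it. camera_info takes no time and is no camera call.
- bot.close_job(): hands the job in, once; it reports no verdict.
The state is a dict: "t": time; "qpos": joint angles; "qd": joint speeds; "effort": joint torques, N m; "eef_pos": TCP position; "eef_rot": TCP orientation; "contact_force": force on the tool from outside, world axes, zero at the start; "torque": the same for the moment, N m; "width": opening from 0.0 (shut) to 1.0 (fully open).
Only numpy, scipy, OpenCV 4.12 (cv2) and the standard library are available. Lean on these libraries where they do the work, as an engineer would, in place of code of your own. Each camera call takes 0.05 s, during which the arm holds its last target.

## Working session

There is one attempt and no reset: what is moved stays moved. The work goes in short steps, Python scripts to look and compute and a tool call to move; the robot and the scene stay as the last step left them, time stands still between calls to the robot, and variables do not carry over. Pictures are saved under pics/ and viewed, and the job is handed in when it is done.

Besides the shell and the picture viewer there is one more tool, called as name(argument=value, ...), one argument or row to a line, values as JSON. apply_moves: Moves the arm, as the interface text tells. Its arguments: {"type":"object","properties":{"moves":{"type":"array","items":{"type":"number"}},"grip":{"type":"number"},"squeeze":{"type":"number"}},"required":["moves"]}

```bash
ls; mkdir -p pics; python3 - <<'E'
from bench import bot
import cv2
print(bot.get_obs())
for n in ['side','top','wrist']:
    print(n,bot.camera_info(n))
for n in ['top','side']:
    cv2.imwrite(f'pics/{n}0.png',bot.grab_frame(n))
E
```

```text
pics
{'t': 0.0, 'qpos': array([ 1.19645319,  0.61589782, -0.01261544,  1.42491437,  0.0081091 ,
        1.10343572, -0.04042444]), 'qd': array([ 0.00040584, -0.00212774, -0.00089428, -0.00043553, -0.00156446,
        0.00246229,  0.0009792 ]), 'effort': array([ 3.28694750e-04, -4.58937407e+01,  2.09022341e-01, -1.65745175e+01,
       -6.10772870e-02,  2.04070145e-02,  2.27845599e-04]), 'eef_pos': array([ 0.22129295, -0.61030375,  0.21748999]), 'eef_rot': array([-0.1214738 , -0.69625989, -0.12328182,  0.69661171]), 'contact_force': array([0.47320867, 0.57637414, 0.2727023 ]), 'torque': array([-0.03105118, -0.01102326,  0.04757068]), 'width': 1.0001027038795927}
side {'K': array([[582.5176306 ,   0.        , 312.23682961],
       [  0.        , 582.5176306 , 249.04976253],
       [  0.        ,   0.        ,   1.        ]]), 'pose': array([[-0.87834558, -0.29749847,  0.37417068,  0.20285591],
       [-0.47801631,  0.55165891, -0.68350045,  0.6092666 ],
       [-0.00307425, -0.77920929, -0.62675628,  0.66810693],
       [ 0.        ,  0.        ,  0.        ,  1.        ]])}
top {'K': a
[... 230 characters left out ...]
[-0.99959471, -0.02656778, -0.01022624, -0.04280803],
       [ 0.01395748, -0.14429535, -0.98943622,  1.09643901],
       [ 0.        ,  0.        ,  0.        ,  1.        ]])}
wrist {'K': array([[348.13973256,   0.        , 322.83265706],
       [  0.        , 348.13973256, 237.83507465],
       [  0.        ,   0.        ,   1.        ]]), 'T_tool_cam': array([[-2.26988686e-04, -2.55733749e-01,  9.66747226e-01,
        -1.65519305e-01],
       [ 9.99999598e-01, -8.97064171e-04, -2.50426258e-06,
        -6.13230264e-04],
       [ 8.67874723e-04,  9.66746836e-01,  2.55733850e-01,
        -7.04512846e-02],
       [ 0.00000000e+00,  0.00000000e+00,  0.00000000e+00,
         1.00000000e+00]])}
```

View pics/top0.png

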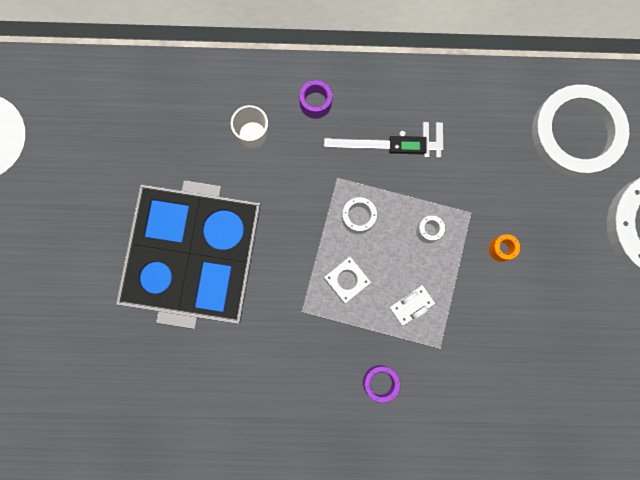

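View pics/side0.png

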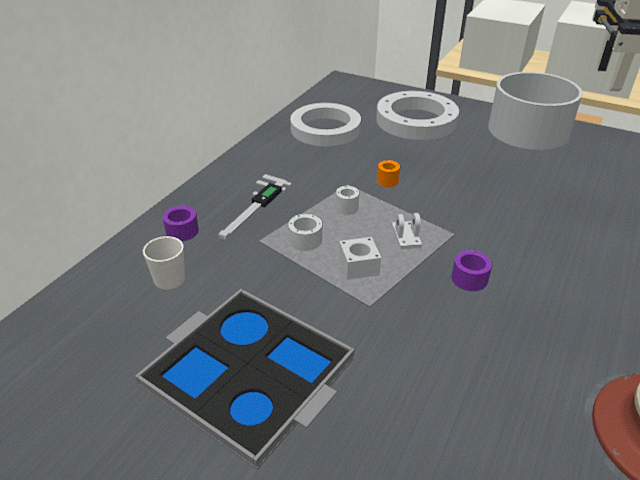

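Top view: large ring (360,214), small ring (432,228), block (347,280), clevis (413,305) on the mat. The blue pockets are block (167,221), large ring (223,229), small ring (156,277) and clevis (213,286). I'll zoom in next.

```bash
python3 - <<'E'
import cv2,numpy as np
im=cv2.imread('pics/top0.png')
c=im[180:340,310:470]
cv2.imwrite('pics/zoom0.png',cv2.resize(c,(600,600),interpolation=cv2.INTER_NEAREST))
h=cv2.cvtColor(im,cv2.COLOR_BGR2GRAY)
print(h[214,335:385]);print(h[190:240,360]);print(h[305,385:440])
E
```

```text
[161 161 167 174 181 177 158 182 249 255 255 255 242 169 161 162 167 171
 174 172 168 171 174 172 168 167 171 168 171 174 171 172 171 154 123 121
 201 252 221 172 233 242 162 164 161 165 164 160 161 164]
[166 161 163 172 168 163 171 223 255 254 255 255 210 115 111 111 118 164
 173 168 165 167 170 175 167 163 159 167 167 163 169 163 165 164 163 198
 255 255 255 255 242 119 105 120 159 163 163 171 176 173]
[167 175 179 176 169 167 179 215 247 255 255 255 254 253 252 253 255 255
 255 255 254 253 251 250 250 250 251 251 251 251 251 251 250 251 252 253
 254 253 248 230 223 244 255 255 255 255 248 202 170 166 168 167 161 160
 161]
```

View pics/zoom0.png

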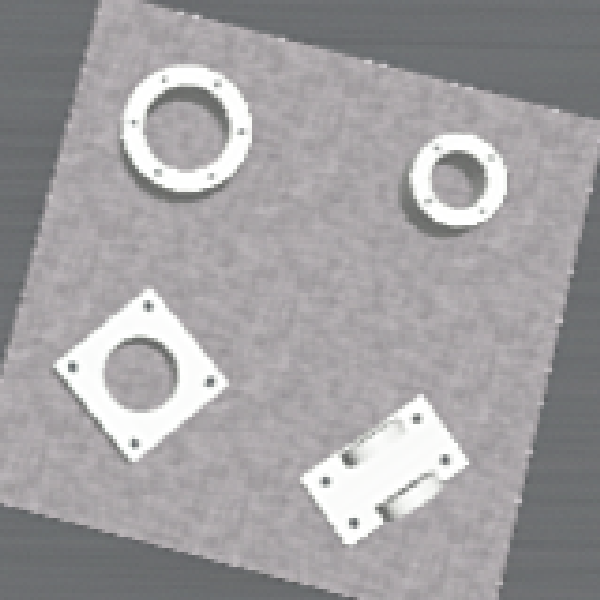

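```bash
cat > h.py <<'E'
import cv2,numpy as np
from bench import bot
def w(n,uv,z):
    c=bot.camera_info(n);P=c['pose'];uv=np.asarray(uv,float).reshape(-1,2)
    d=np.c_[uv,np.ones(len(uv))]@np.linalg.inv(c['K']).T@P[:3,:3].T
    s=(z-P[2,3])/d[:,2:]
    return (P[:3,3]+s*d)[:,:2]
E
python3 - <<'E'
from h import *
im=cv2.imread('pics/top0.png')
g=cv2.cvtColor(im,cv2.COLOR_BGR2GRAY)
m=np.zeros_like(g);m[185:335,315:465]=(g[185:335,315:465]>210)*255
def rep(cs,zf):
  for c in cs:
    if cv2.contourArea(c)<150: continue
    mu=c.reshape(-1,2).mean(0)
    for z in zf:
      p=w('top',c,z)*1000
      (x,y),r=cv2.minEnclosingCircle(p.astype(np.float32))
      R=cv2.minAreaRect(p.astype(np.float32))
      e=cv2.fitEllipse(p.astype(np.float32))
      print(mu.round(),'z',z,'circ',np.round([x,y,2*r],1),'rect',np.round([*R[0],*R[1],R[2]],1),'ell',np.round([*e[0],*e[1]],1))
cs,_=cv2.findContours(m,cv2.RETR_EXTERNAL,cv2.CHAIN_APPROX_NONE)
rep(cs,[.043,.013])
b=((im[:,:,0]>150)&(im[:,:,2]<100)).astype(np.uint8)*255;b[:,300:]=0
cs,_=cv2.findContours(b,cv2.RETR_EXTERNAL,cv2.CHAIN_APPROX_NONE)
rep(cs,[.011,.019])
# side view
s=cv2.imread('pics/side0.png')
b=((s[:,:,0]>150)&(s[:,:,2]<100)).astype(np.uint8)*255
cs,_=cv2.findContours(b,cv2.RETR_EXTERNAL,cv2.CHAIN_APPROX_NONE)
for c in cs:
  if cv2.contourArea(c)>150:
    p=w('side',c,.011)*1000;R=cv2.minAreaRect(p.astype(np.float32));print('side',np.round([*R[0],*R[1],R[2]],1))
E
```

```text
[413. 306.] z 0.043 circ [ 462.8 -226.6   78.4] rect [ 461.1 -227.5   42.3   70.4   35.5] ell [ 462.7 -227.1   40.2   87.9]
[413. 306.] z 0.013 circ [ 464.  -231.8   80.6] rect [ 462.2 -232.8   43.5   72.4   35.5] ell [ 463.9 -232.3   41.3   90.4]
[347. 279.] z 0.043 circ [ 504.  -111.6   81.6] rect [ 504.7 -112.    59.7   59.3   40.2] ell [ 504.5 -112.1   68.3   68.6]
[347. 279.] z 0.013 circ [ 506.4 -113.6   83.9] rect [ 507.1 -114.    61.4   60.9   40.2] ell [ 506.9 -114.1   70.2   70.5]
[432. 227.] z 0.043 circ [ 601.5 -261.9   45.9] rect [ 601.2 -261.5   41.7   45.     1.5] ell [ 601.3 -262.1   42.9   44.4]
[432. 227.] z 0.013 circ [ 606.6 -268.1   47.2] rect [ 606.3 -267.8   42.9   46.3    1.5] ell [ 606.5 -268.4   44.1   45.6]
[359. 214.] z 0.043 circ [ 623.2 -131.3   62.2] rect [ 623.2 -131.6   60.6   60.6   54.4] ell [ 623.1 -131.8   59.9   59.9]
[359. 214.] z 0.013 circ [ 629.  -133.8   63.9] rect [ 629.  -134.2   62.4   62.3   54.4] ell [ 628.9 -134.3   61.6   61.7]
[213. 286.] z 0.011 circ [488.  129.2  95.8] rect [488.1 129.2  51.8  83.1  82.6] ell [488.2 129.1  57.7  99
[... 235 characters left out ...]
77.] z 0.019 circ [501.1 231.1  57. ] rect [500.7 231.3  55.8  55.7   1.5] ell [501.2 231.5  54.4  55.7]
[223. 230.] z 0.011 circ [592.4 115.1  73.9] rect [591.7 115.4  70.6  73.2   1.6] ell [592.3 115.5  70.8  72.2]
[223. 230.] z 0.019 circ [591.1 113.9  73.4] rect [590.4 114.3  70.1  72.7   1.6] ell [591.1 114.3  70.3  71.7]
[166. 221.] z 0.011 circ [606.2 219.9  95. ] rect [605.9 219.9  69.2  69.   82.6] ell [606.  220.   79.3  80. ]
[166. 221.] z 0.019 circ [604.8 218.   94.3] rect [604.5 217.9  68.7  68.5  82.6] ell [604.6 218.   78.7  79.4]
side [504.6 230.5  55.8  51.3  28.4]
side [609.1 217.2  67.   65.4  82.4]
side [490.4 126.5  47.9  80.4  82.4]
side [595.5 112.6  69.2  67.7  84.4]
```

```bash
python3 - <<'E'
from h import *
from scipy.spatial.transform import Rotation as R
o=bot.get_obs();q=o['eef_rot'];M=R.from_quat([q[1],q[2],q[3],q[0]]).as_matrix()
print(M.round(3)); y=M[:,1];print(np.degrees(np.arctan2(y[1],y[0])))
print(np.degrees(np.arctan2(-.611,.222)))
E
```

```text
[[-0.001  0.341 -0.94 ]
 [ 0.002 -0.94  -0.341]
 [-1.    -0.002  0.   ]]
-70.06931191155026
-70.03195348025369
```

apply_moves(
  moves=[20, 24, 0, 0, 46, 55, 0, 0, 72, 86, 0, 0, 98, 117, 0, 0, 124, 148, 0, 0],
  grip=1,
  squeeze=20,
)

```text
t: 0.52
eef_pos: [0.3462, -0.4612, 0.2182]
eef_rot: [-0.122, -0.696, -0.123, 0.697]
contact_force: [0.0, -0.3, 0.4]
width: 0.999
```

apply_moves(
  moves=[26, 31, 0, 0, 52, 62, 0, 0, 78, 93, 0, 0, 104, 124, 0, 0, 130, 155, 0, 0],
)

```text
t: 0.93
eef_pos: [0.4762, -0.3062, 0.2184]
eef_rot: [-0.122, -0.696, -0.123, 0.697]
contact_force: [0.5, -0.6, 0.3]
width: 1.0
```

apply_moves(
  moves=[26, 31, -12, 0, 52, 62, -24, 0, 78, 93, -36, 0, 104, 124, -48, 0, 122, 147, -60, 0],
)

```text
t: 1.35
eef_pos: [0.5995, -0.1572, 0.1578]
eef_rot: [0.123, 0.697, 0.124, -0.696]
contact_force: [-0.3, 0.1, 0.2]
width: 1.002
```

apply_moves(
  moves=[25, 29, -20, 0, 25, 29, -40, 0, 25, 29, -60, 0, 25, 29, -60, 0, 25, 29, -60, 0],
)

```text
t: 1.77
eef_pos: [0.6213, -0.1322, 0.0973]
eef_rot: [-0.122, -0.695, -0.123, 0.698]
contact_force: [0.1, -0.3, -0.3]
width: 1.001
```

```bash
cat >> h.py <<'E'
from scipy.spatial.transform import Rotation as Ro
def wr():
    o=bot.get_obs(); im=bot.grab_frame('wrist'); q=o['eef_rot']
    T=np.eye(4);T[:3,:3]=Ro.from_quat([q[1],q[2],q[3],q[0]]).as_matrix();T[:3,3]=o['eef_pos']
    c=bot.camera_info('wrist')
    return im,T@c['T_tool_cam'],c['K'],o
def ray(P,K,uv,z):
    uv=np.asarray(uv,float).reshape(-1,2)
    d=np.c_[uv,np.ones(len(uv))]@np.linalg.inv(K).T@P[:3,:3].T
    return (P[:3,3]+(z-P[2,3])/d[:,2:]*d)[:,:2]
E
python3 - <<'E'
from h import *
im,P,K,o=wr();cv2.imwrite('pics/w1.png',im);print(o['eef_pos'],o['qpos'])
g=cv2.cvtColor(im,cv2.COLOR_BGR2GRAY)
m=(g>220).astype(np.uint8)*255
cs,_=cv2.findContours(m,cv2.RETR_EXTERNAL,cv2.CHAIN_APPROX_NONE)
for c in cs:
  if cv2.contourArea(c)>800:
    p=ray(P,K,c,.043)*1000;e=cv2.fitEllipse(p.astype(np.float32));print(c.reshape(-1,2).mean(0),e,cv2.minEnclosingCircle(p.astype(np.float32)))
E
```

```text
[ 0.62134559 -0.13216595  0.09733384] [ 0.20158771  0.72106784 -0.04542871  1.59675744  0.04112791  0.82836181
 -1.08369613]
```

View pics/w1.png

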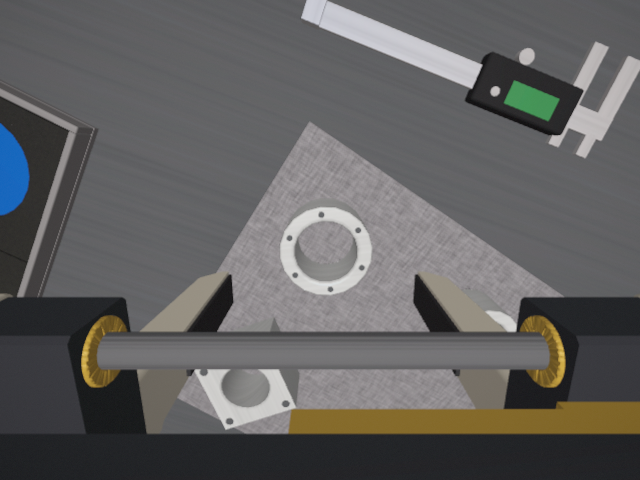

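The wrist view shows the large ring's top centred at about (326,251), midway between the fingers at about 225 and 425.

```bash
python3 - <<'E'
from h import *
im,P,K,o=wr()
g=cv2.cvtColor(im,cv2.COLOR_BGR2GRAY)
print(g[250,276:300],g[250,355:380])
s=g[200:302,265:390]
for th in (195,205):
  m=(s>th).astype(np.uint8)*255
  cs,_=cv2.findContours(m,cv2.RETR_EXTERNAL,cv2.CHAIN_APPROX_NONE)
  c=max(cs,key=lambda c:len(c))+np.array([265,200]);p=ray(P,K,c,.043)*1000;print(cv2.fitEllipse(p.astype(np.float32)))
E
```

```text
[144 148 136 188 209 212 213 212 211 212 211 211 211 209 204 199 179 129
 101 103 104 104 105 111] [130 169 195 205 208 210 211 211 211 211 211 212 211 209 194 158 138 137
 139 145 152 152 153 152 147]
((624.017578125, -132.34115600585938), (59.050289154052734, 59.443603515625), 119.3753433227539)
((624.3519897460938, -132.10256958007812), (57.25365447998047, 58.942352294921875), 116.63785552978516)
```

apply_moves(
  moves=[2, 0, -25, 0, 2, 0, -50, 0, 2, 0, -70, 0, 2, 0, -81, 0, 2, 0, -81, 0],
)

```text
t: 2.28
eef_pos: [0.6233, -0.1324, 0.0164]
eef_rot: [-0.122, -0.696, -0.122, 0.697]
contact_force: [-0.9, -0.6, 0.5]
width: 0.999
```

apply_moves(
  moves=[0, 0, 0, 0, 0, 0, 0, 0, 0, 0, 0, 0, 0, 0, 0, 0, 0, 0, 0, 0],
  grip=0.3,
  squeeze=20,
)

```text
t: 2.7
eef_pos: [0.6252, -0.1322, 0.0187]
eef_rot: [0.123, 0.697, 0.122, -0.696]
contact_force: [-0.6, 0.4, 0.1]
width: 0.691
```

apply_moves(
  moves=[0, 0, 0, 0, 0, 0, 0, 0, 0, 0, 0, 0, 0, 0, 0, 0, 0, 0, 0, 0],
)

```text
t: 3.12
eef_pos: [0.6251, -0.1323, 0.0185]
eef_rot: [0.123, 0.697, 0.122, -0.696]
contact_force: [-0.9, 0.5, 5.3]
width: 0.645
```

apply_moves(
  moves=[0, 0, 10, 0, 0, 0, 30, 0, 0, 0, 55, 0, 0, 0, 80, 0, 0, 0, 95, 0],
)

```text
t: 3.53
eef_pos: [0.6251, -0.1319, 0.1149]
eef_rot: [0.123, 0.697, 0.122, -0.696]
contact_force: [0.4, -0.1, -1.4]
width: 0.649
```

apply_moves(
  moves=[-3, 20, 0, 0, -8, 55, 0, 0, -12, 90, 0, 0, -17, 125, 0, 0, -22, 160, 0, 0],
)

```text
t: 3.95
eef_pos: [0.6014, 0.0295, 0.1124]
eef_rot: [-0.122, -0.696, -0.122, 0.697]
contact_force: [0.8, 1.0, -1.8]
width: 0.645
```

apply_moves(
  moves=[-4, 35, 0, 0, -8, 65, 0, 0, -11, 82, -5, 0, -11, 87, -20, 0, -11, 87, -30, 0],
)

```text
t: 4.37
eef_pos: [0.5901, 0.1186, 0.0817]
eef_rot: [-0.123, -0.696, -0.125, 0.697]
contact_force: [0.1, -0.6, -1.2]
width: 0.647
```

```bash
python3 - <<'E'
from h import *
im,P,K,o=wr();cv2.imwrite('pics/w2.png',im);print(o['eef_pos'],o['width'])
E
```

```text
[0.59006384 0.11855844 0.08170159] 0.6468616806321908
```

View pics/w2.png

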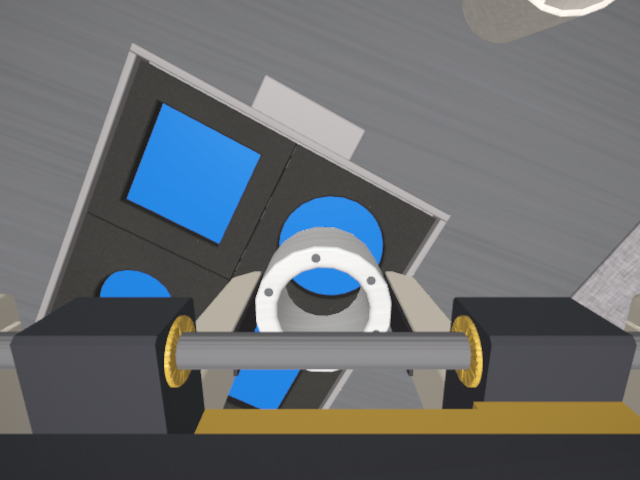

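```bash
python3 - <<'E'
from h import *
im,P,K,o=wr();print(o['eef_pos'],o['eef_rot'])
b=((im[:,:,0]>150)&(im[:,:,2]<100)).astype(np.uint8)*255
cs,_=cv2.findContours(b,cv2.RETR_EXTERNAL,cv2.CHAIN_APPROX_NONE)
for c in cs:
  if cv2.contourArea(c)>500:
    p=(ray(P,K,c,.011)*1000).astype(np.float32);R=cv2.minAreaRect(p);print(c.reshape(-1,2).mean(0),np.round([*R[0],*R[1],R[2]],1),cv2.minEnclosingCircle(p))
c=max(cs,key=lambda c:-abs(c.reshape(-1,2)-[330,240]).sum(1).min())
for uv in [(331,196),(280,243),(382,243)]: print(ray(P,K,uv,.011)*1000)
E
```

```text
[0.58885608 0.11559933 0.07945222] [-0.12315859 -0.69407715 -0.12322579  0.69850145]
[261.19760479 384.97005988] [469.6 125.1  39.4  46.3  82.3] ((469.687255859375, 124.38150024414062), 29.315279006958008)
[324.99242424 280.25757576] [567.1 107.1  18.5  46.8  20. ] ((566.47509765625, 106.88272094726562), 23.42632484436035)
[128.275   286.04375] [517.1 239.7  21.6  52.6  20. ] ((507.30133056640625, 236.0880889892578), 26.288270950317383)
[328.75362319 223.63405797] [606.7 118.2  43.5  73.2  14.6] ((593.1956787109375, 114.65665435791016), 36.65506362915039)
[185.69047619 170.32804233] [606.7 219.   68.9  69.2  82.4] ((607.0180053710938, 218.94869995117188), 48.18254852294922)
[[625.57233712 123.87518056]]
[[582.52742641 145.86043182]]
[[606.90908501  78.99053418]]
```

apply_moves(
  moves=[0, 0, 0, 0, 0, 0, 0, 0],
)

```text
t: 4.63
eef_pos: [0.5921, 0.1131, 0.0829]
eef_rot: [0.122, 0.697, 0.121, -0.696]
contact_force: [-0.4, -0.1, -0.9]
width: 0.648
```

apply_moves(
  moves=[1, 0, -15, 0, 1, 0, -30, 0, 1, 0, -42, 0, 1, 0, -50, 0, 1, 0, -53, 0],
)

```text
t: 5.05
eef_pos: [0.592, 0.1142, 0.0285]
eef_rot: [-0.122, -0.696, -0.122, 0.697]
contact_force: [-0.4, -0.7, -2.3]
width: 0.648
```

apply_moves(
  moves=[0, 0, -1.5, 0, 0, 0, -3, 0, 0, 0, -4, 0, 0, 0, -4, 0],
)

```text
t: 5.38
eef_pos: [0.5931, 0.115, 0.0265]
eef_rot: [0.122, 0.697, 0.122, -0.696]
contact_force: [-1.3, -1.1, 0.9]
width: 0.647
```

apply_moves(
  moves=[0, 0, -0.5, 0, 0, 0, -1, 0, 0, 0, -1, 0],
)

```text
t: 5.63
eef_pos: [0.5931, 0.115, 0.0264]
eef_rot: [0.122, 0.697, 0.122, -0.696]
contact_force: [-1.6, -1.1, 7.2]
width: 0.647
```

Contact. I'll open slightly and go up.

apply_moves(
  moves=[0, 0, 0, 0, 0, 0, 0, 0, 0, 0, 0, 0, 0, 0, 0, 0, 0, 0, 0, 0],
  grip=0.85,
)

```text
t: 6.05
eef_pos: [0.5926, 0.115, 0.0245]
eef_rot: [-0.122, -0.696, -0.122, 0.696]
contact_force: [-0.6, 0.3, -0.5]
width: 0.848
```

apply_moves(
  moves=[0, 0, 10, 0, 0, 0, 35, 0, 0, 0, 70, 0, 0, 0, 105, 0, 0, 0, 125, 0],
)

```text
t: 6.47
eef_pos: [0.5944, 0.1154, 0.1542]
eef_rot: [0.122, 0.699, 0.122, -0.694]
contact_force: [1.1, 0.3, 0.9]
width: 0.849
```

```bash
python3 - <<'E'
from h import *
im,P,K,o=wr();cv2.imwrite('pics/w3.png',im);print(o['eef_pos'],o['width'])
E
```

```text
[0.59444706 0.1153565  0.15423001] 0.8487973824104142
```

View pics/w3.png

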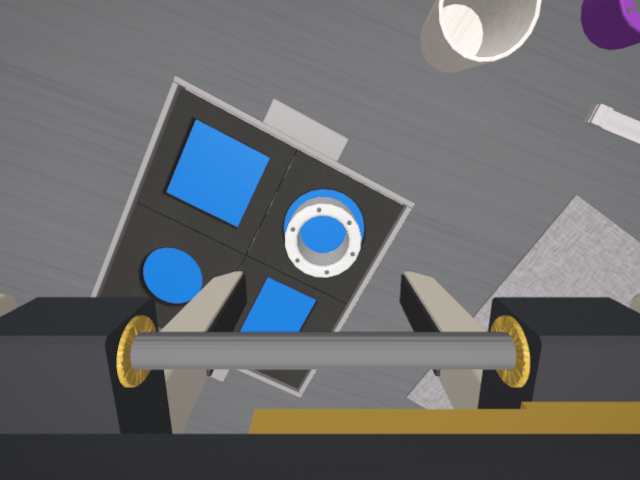

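Wrist view: the large ring (322,240) stands flat inside its pocket. Small ring next.

apply_moves(
  moves=[0, -25, 0, 0, 1, -65, 0, 0, 2, -105, 0, 0, 3, -145, 0, 0, 4, -185, 0, 0],
  grip=1,
)

```text
t: 6.93
eef_pos: [0.5964, -0.0718, 0.1502]
eef_rot: [0.123, 0.697, 0.122, -0.696]
contact_force: [0.5, -0.2, 0.1]
width: 0.998
```

apply_moves(
  moves=[1, -40, 0, 0, 2, -80, -5, 0, 3, -120, -20, 0, 4, -155, -35, 0, 5, -180, -50, 0],
)

```text
t: 7.35
eef_pos: [0.6006, -0.2556, 0.0997]
eef_rot: [-0.122, -0.697, -0.12, 0.697]
contact_force: [0.6, -0.6, -0.5]
width: 0.998
```

apply_moves(
  moves=[0, -12, 0, 0, 0, -12, 0, 0, 0, -12, 0, 0, 0, -12, 0, 0],
)

```text
t: 7.68
eef_pos: [0.6031, -0.2586, 0.101]
eef_rot: [0.123, 0.697, 0.124, -0.695]
contact_force: [-0.1, -0.5, -0.1]
width: 0.999
```

```bash
python3 - <<'E'
from h import *
im,P,K,o=wr();cv2.imwrite('pics/w4.png',im);print(o['eef_pos'],o['width'],o['qpos'])
g=cv2.cvtColor(im,cv2.COLOR_BGR2GRAY)
s=g[200:302,245:410]
m=(s>195).astype(np.uint8)*255
cs,_=cv2.findContours(m,cv2.RETR_EXTERNAL,cv2.CHAIN_APPROX_NONE)
for c in cs:
  if len(c)>40:
    c=c+np.array([245,200]);p=ray(P,K,c,.043)*1000;print(c.reshape(-1,2).mean(0),cv2.fitEllipse(p.astype(np.float32)))
E
```

```text
[ 0.60314718 -0.258562    0.1009692 ] 0.9988038854717972 [ 0.39779298  0.7429994  -0.04349541  1.53275229  0.03482401  0.8651086
 -0.87584049]
[329.02247191 256.97752809] ((602.1516723632812, -262.6813049316406), (43.012142181396484, 43.1352424621582), 110.17105102539062)
```

View pics/w4.png

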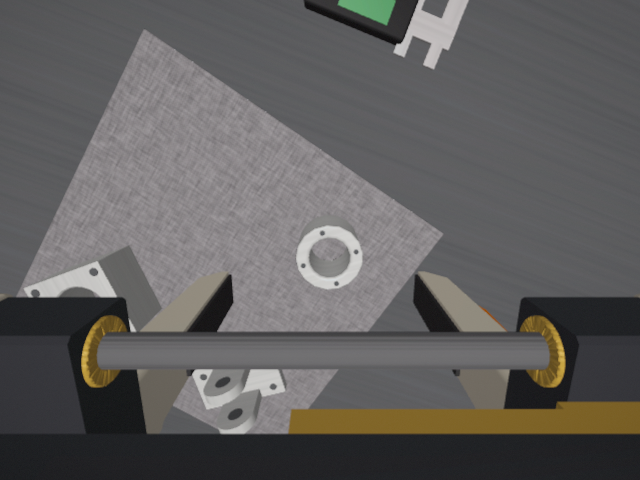

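apply_moves(
  moves=[0, 0, -25, 0, 0, 0, -50, 0, 0, 0, -70, 0, 0, 0, -82, 0, 0, 0, -82, 0],
)

```text
t: 8.15
eef_pos: [0.6004, -0.2591, 0.0155]
eef_rot: [-0.122, -0.695, -0.125, 0.698]
contact_force: [0.3, 0.1, -0.3]
width: 0.996
```

apply_moves(
  moves=[0, 0, 0, 0, 0, 0, 0, 0, 0, 0, 0, 0, 0, 0, 0, 0, 0, 0, 0, 0],
  grip=0.2,
)

```text
t: 8.57
eef_pos: [0.6022, -0.2624, 0.0187]
eef_rot: [0.123, 0.697, 0.122, -0.696]
contact_force: [0.0, 0.2, -0.5]
width: 0.689
```

apply_moves(
  moves=[0, 0, 0, 0, 0, 0, 0, 0, 0, 0, 0, 0, 0, 0, 0, 0, 0, 0, 0, 0],
)

```text
t: 8.98
eef_pos: [0.6017, -0.2623, 0.0178]
eef_rot: [0.122, 0.697, 0.122, -0.696]
contact_force: [0.3, -0.4, 1.3]
width: 0.463
```

apply_moves(
  moves=[0, 0, 0, 0, 0, 0, 0, 0, 0, 0, 0, 0],
)

```text
t: 9.23
eef_pos: [0.6017, -0.2623, 0.0178]
eef_rot: [0.122, 0.697, 0.122, -0.696]
contact_force: [-0.6, -1.6, 1.2]
width: 0.463
```

apply_moves(
  moves=[0, 0, 10, 0, 0, 0, 30, 0, 0, 0, 55, 0, 0, 0, 80, 0, 0, 0, 95, 0],
)

```text
t: 9.65
eef_pos: [0.6025, -0.262, 0.1157]
eef_rot: [0.123, 0.697, 0.122, -0.695]
contact_force: [-1.0, 0.8, -0.9]
width: 0.46
```

apply_moves(
  moves=[-4, 20, 0, 0, -11, 55, 0, 0, -18, 90, 0, 0, -25, 125, 0, 0, -32, 160, 0, 0],
)

```text
t: 10.07
eef_pos: [0.5686, -0.1002, 0.113]
eef_rot: [-0.122, -0.696, -0.123, 0.697]
contact_force: [-0.3, 0.7, -1.1]
width: 0.46
```

apply_moves(
  moves=[-7, 36, 0, 0, -14, 72, 0, 0, -22, 108, 0, 0, -29, 144, 0, 0, -36, 180, 0, 0],
)

```text
t: 10.48
eef_pos: [0.5325, 0.0798, 0.113]
eef_rot: [-0.122, -0.696, -0.123, 0.697]
contact_force: [1.1, 1.1, -1.5]
width: 0.462
```

apply_moves(
  moves=[-7, 35, 0, 0, -14, 70, 0, 0, -21, 105, 0, 0, -28, 135, 0, 0, -32, 154, 0, 0],
)

```text
t: 10.9
eef_pos: [0.4993, 0.237, 0.113]
eef_rot: [-0.123, -0.696, -0.125, 0.696]
contact_force: [-0.1, -0.1, 0.1]
width: 0.46
```

apply_moves(
  moves=[0, 0, -10, 0, 0, 0, -20, 0, 0, 0, -30, 0, 0, 0, -30, 0, 0, 0, -30, 0],
)

```text
t: 11.32
eef_pos: [0.5014, 0.2295, 0.0816]
eef_rot: [-0.122, -0.696, -0.121, 0.698]
contact_force: [-0.4, -0.2, -2.1]
width: 0.458
```

```bash
python3 - <<'E'
from h import *
im,P,K,o=wr();cv2.imwrite('pics/w5.png',im);print(o['eef_pos'],o['width'])
b=((im[:,:,0]>150)&(im[:,:,2]<100)).astype(np.uint8)*255
cs,_=cv2.findContours(b,cv2.RETR_EXTERNAL,cv2.CHAIN_APPROX_NONE)
for c in cs:
  if cv2.contourArea(c)>300:
    p=(ray(P,K,c,.011)*1000).astype(np.float32);print(c.reshape(-1,2).mean(0),cv2.minEnclosingCircle(p))
E
```

```text
[0.50137331 0.22951397 0.08155019] 0.4584481008094146
[461.26633166 279.1758794 ] ((508.48675537109375, 124.76998901367188), 31.885257720947266)
[319.38990826 233.35779817] ((502.6335144042969, 232.4954376220703), 28.655559539794922)
[545.48672566 185.6460177 ] ((593.2947998046875, 104.21896362304688), 17.810726165771484)
[508.65889213 171.41690962] ((592.7981567382812, 114.6422348022461), 36.60826873779297)
[394.99232737 101.30434783] ((606.7154541015625, 218.634765625), 48.51647186279297)
```

View pics/w5.png

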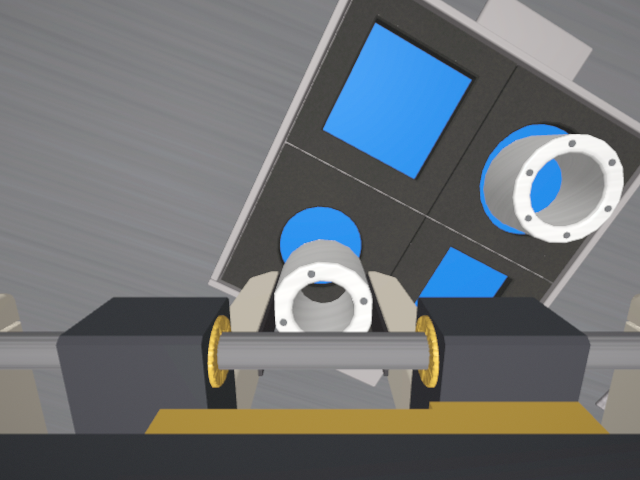

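apply_moves(
  moves=[0, 0.5, -15, 0, 0, 0.5, -30, 0, 0, 0.5, -42, 0, 0, 0.5, -50, 0, 0, 0.5, -53, 0],
)

```text
t: 11.78
eef_pos: [0.5014, 0.2315, 0.0288]
eef_rot: [-0.122, -0.696, -0.122, 0.697]
contact_force: [0.5, -0.2, -0.6]
width: 0.464
```

apply_moves(
  moves=[0, 0, -1.5, 0, 0, 0, -3, 0, 0, 0, -4.5, 0, 0, 0, -5, 0],
)

```text
t: 12.12
eef_pos: [0.5022, 0.2326, 0.0257]
eef_rot: [0.122, 0.697, 0.122, -0.696]
contact_force: [-1.3, -0.4, 6.6]
width: 0.461
```

apply_moves(
  moves=[0, 0, 0, 0, 0, 0, 0, 0, 0, 0, 0, 0, 0, 0, 0, 0, 0, 0, 0, 0],
  grip=0.7,
)

```text
t: 12.53
eef_pos: [0.5015, 0.2325, 0.0246]
eef_rot: [0.122, 0.696, 0.122, -0.696]
contact_force: [0.0, -0.2, -0.7]
width: 0.696
```

apply_moves(
  moves=[0, 0, 10, 0, 0, 0, 35, 0, 0, 0, 70, 0, 0, 0, 105, 0, 0, 0, 125, 0],
)

```text
t: 12.95
eef_pos: [0.5031, 0.2331, 0.154]
eef_rot: [0.122, 0.698, 0.123, -0.694]
contact_force: [0.2, -0.2, 0.3]
width: 0.704
```

```bash
python3 - <<'E'
from h import *
im,P,K,o=wr();cv2.imwrite('pics/w6.png',im);print(o['eef_pos'],o['width'])
E
```

```text
[0.50310606 0.2331436  0.15397275] 0.7040250007182406
```

View pics/w6.png

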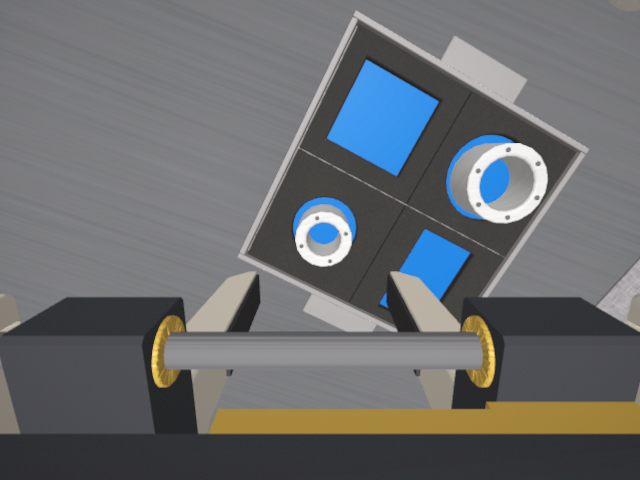

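Both rings are in their pockets. The block is next, with a +20.3° turn.

apply_moves(
  moves=[0, -25, 0, 4, 0, -65, 0, 8, 0, -105, 0, 12, 1, -145, 0, 16, 1, -185, 0, 20.3],
  grip=1,
)

```text
t: 13.42
eef_pos: [0.5024, 0.0458, 0.1502]
eef_rot: [0.245, 0.664, 0.244, -0.663]
contact_force: [-0.2, 0.4, 0.1]
width: 0.986
```

apply_moves(
  moves=[0, -40, 0, 0, 1, -80, -10, 0, 1, -115, -25, 0, 1.5, -145, -40, 0, 1.5, -159.5, -50, 0],
)

```text
t: 13.83
eef_pos: [0.5029, -0.1178, 0.099]
eef_rot: [-0.242, -0.664, -0.24, 0.666]
contact_force: [-0.5, -0.4, 0.1]
width: 0.999
```

apply_moves(
  moves=[0, 0, 0, 0, 0, 0, 0, 0, 0, 0, 0, 0],
)

```text
t: 14.08
eef_pos: [0.5047, -0.11, 0.1004]
eef_rot: [0.244, 0.664, 0.244, -0.663]
contact_force: [0.3, -0.1, 0.6]
width: 1.001
```

```bash
python3 - <<'E'
from h import *
im,P,K,o=wr();cv2.imwrite('pics/w7.png',im);print(o['eef_pos'],o['width'])
y=P[:3,0];print(np.degrees(np.arctan2(y[1],y[0])))
g=cv2.cvtColor(im,cv2.COLOR_BGR2GRAY)
s=g[190:302,235:420]
for th in (185,195):
  m=(s>th).astype(np.uint8)*255
  cs,_=cv2.findContours(m,cv2.RETR_EXTERNAL,cv2.CHAIN_APPROX_NONE)
  c=max(cs,key=cv2.contourArea)+np.array([235,190]);p=ray(P,K,c,.043)*1000;print(c.reshape(-1,2).min(0),c.reshape(-1,2).max(0),cv2.minAreaRect(p.astype(np.float32)))
E
```

```text
[ 0.50466708 -0.11004813  0.10039663] 1.000519334053686
-49.68482378258948
[283 215] [371 296] ((504.7967224121094, -112.29369354248047), (57.038902282714844, 57.83503341674805), 40.31740951538086)
[283 215] [370 295] ((505.1164245605469, -112.09195709228516), (56.2902946472168, 57.35080337524414), 40.31740951538086)
```

View pics/w7.png

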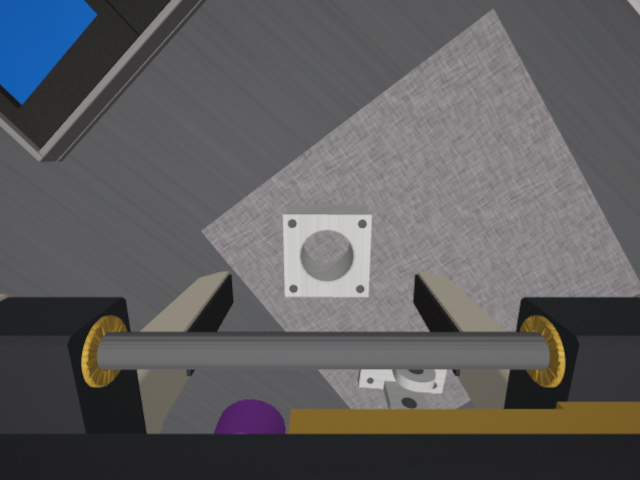

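Block squared between the fingers at (327,256), measured at (504.9,-112.2), 40.3°. Descending.

apply_moves(
  moves=[0, 0, -25, 0, 0, 0, -50, 0, 0, 0, -70, 0, 0, 0, -82, 0, 0, 0, -82, 0],
)

```text
t: 14.55
eef_pos: [0.5031, -0.1094, 0.0162]
eef_rot: [-0.243, -0.663, -0.245, 0.664]
contact_force: [-0.4, 0.5, -0.7]
width: 0.999
```

apply_moves(
  moves=[0, 0, 0, 0, 0, 0, 0, 0, 0, 0, 0, 0, 0, 0, 0, 0, 0, 0, 0, 0],
  grip=0.3,
)

```text
t: 14.97
eef_pos: [0.5046, -0.1121, 0.0185]
eef_rot: [0.243, 0.665, 0.243, -0.663]
contact_force: [-0.3, 0.9, 0.1]
width: 0.691
```

apply_moves(
  moves=[0, 0, 0, 0, 0, 0, 0, 0, 0, 0, 0, 0, 0, 0, 0, 0, 0, 0, 0, 0],
)

```text
t: 15.38
eef_pos: [0.5048, -0.1124, 0.0183]
eef_rot: [0.243, 0.665, 0.243, -0.663]
contact_force: [0.2, 0.2, 5.0]
width: 0.624
```

apply_moves(
  moves=[0, 0, 10, 0, 0, 0, 30, 0, 0, 0, 55, 0, 0, 0, 80, 0, 0, 0, 95, 0],
)

```text
t: 15.8
eef_pos: [0.5039, -0.1119, 0.1145]
eef_rot: [0.243, 0.664, 0.243, -0.664]
contact_force: [0.5, -0.7, -3.7]
width: 0.622
```

apply_moves(
  moves=[6, 20, 5, 2, 16, 53, 10, 6, 27, 88, 15, 11, 37, 122, 15, 16, 48, 156, 15, 21],
)

```text
t: 16.22
eef_pos: [0.551, 0.0454, 0.1277]
eef_rot: [-0.361, -0.607, -0.362, 0.609]
contact_force: [0.9, -0.3, -2.7]
width: 0.622
```

apply_moves(
  moves=[11, 36, 0, 5, 22, 72, 0, 10, 33, 108, 0, 15, 44, 144, 0, 19, 53.5, 175, 0, 21.4],
)

```text
t: 16.63
eef_pos: [0.6043, 0.2215, 0.1269]
eef_rot: [-0.467, -0.529, -0.469, 0.531]
contact_force: [0.4, -0.8, -2.9]
width: 0.622
```

apply_moves(
  moves=[0, 0, -15, 0, 0, 0, -30, 0, 0, 0, -45, 0, 0, 0, -45, 0, 0, 0, -45, 0],
)

```text
t: 17.05
eef_pos: [0.6039, 0.2181, 0.0812]
eef_rot: [-0.466, -0.529, -0.467, 0.533]
contact_force: [-0.2, 0.7, -2.6]
width: 0.619
```

```bash
python3 - <<'E'
from h import *
im,P,K,o=wr();cv2.imwrite('pics/w8.png',im);print(o['eef_pos'],o['width'])
y=P[:3,0];print(np.degrees(np.arctan2(y[1],y[0])))
E
```

```text
[0.60390762 0.21808476 0.08121197] 0.6190307684294133
-7.423650043513969
```

View pics/w8.png

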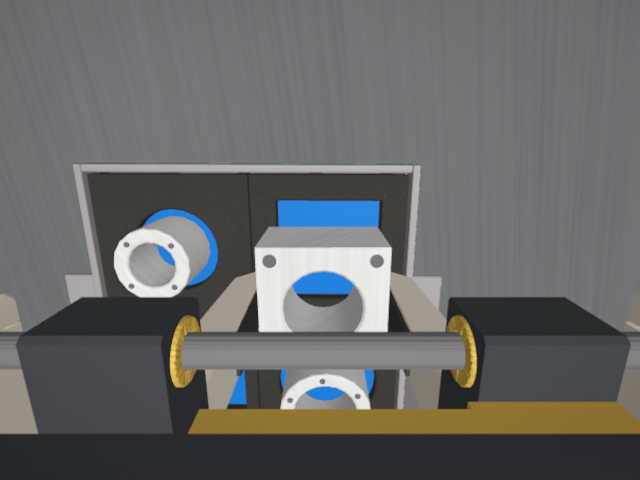

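apply_moves(
  moves=[0, 0, -15, 0, 0, 0, -30, 0, 0, 0, -42, 0, 0, 0, -50, 0, 0, 0, -53, 0],
)

```text
t: 17.52
eef_pos: [0.605, 0.2186, 0.0287]
eef_rot: [-0.467, -0.531, -0.467, 0.532]
contact_force: [-0.9, 0.5, -3.1]
width: 0.618
```

apply_moves(
  moves=[0, 0, -1.5, 0, 0, 0, -3, 0, 0, 0, -4.5, 0, 0, 0, -5, 0],
)

```text
t: 17.85
eef_pos: [0.6063, 0.2193, 0.0264]
eef_rot: [0.467, 0.532, 0.467, -0.531]
contact_force: [-2.8, -1.7, 5.3]
width: 0.622
```

Contact. Release and rise.

apply_moves(
  moves=[0, 0, 0, 0, 0, 0, 0, 0, 0, 0, 0, 0, 0, 0, 0, 0, 0, 0, 0, 0],
  grip=0.78,
)

```text
t: 18.27
eef_pos: [0.6057, 0.219, 0.0247]
eef_rot: [0.467, 0.531, 0.467, -0.531]
contact_force: [-0.3, 0.3, 0.4]
width: 0.782
```

apply_moves(
  moves=[0, 0, 10, 0, 0, 0, 35, 0, 0, 0, 70, 0, 0, 0, 105, 0, 0, 0, 125, 0],
)

```text
t: 18.68
eef_pos: [0.6073, 0.22, 0.1546]
eef_rot: [0.467, 0.533, 0.466, -0.529]
contact_force: [-0.5, 0.3, 0.8]
width: 0.779
```

```bash
python3 - <<'E'
from h import *
im,P,K,o=wr();cv2.imwrite('pics/w9.png',im);print(o['eef_pos'],o['width'])
E
```

```text
[0.60728541 0.22001093 0.15458413] 0.7785707365940182
```

View pics/w9.png

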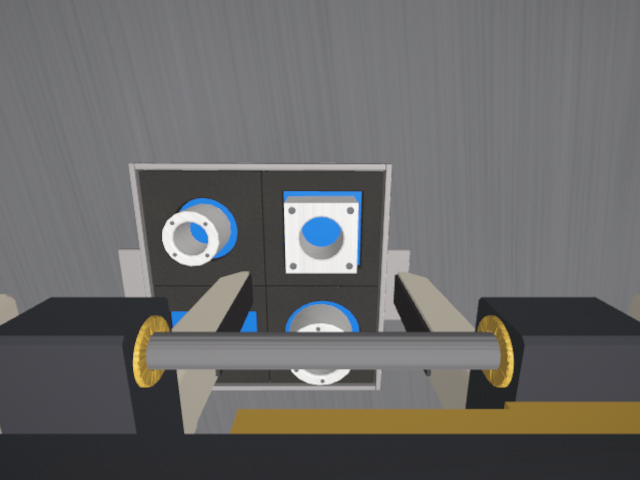

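apply_moves(
  moves=[-8, -25, 0, 6, -20, -62, 0, 12, -32, -100, 0, 18, -44, -138, 0, 24, -56, -176, 0, 30],
  grip=1,
)

```text
t: 19.15
eef_pos: [0.5489, 0.0414, 0.1501]
eef_rot: [0.59, 0.39, 0.589, -0.39]
contact_force: [0.5, -0.2, 0.0]
width: 0.998
```

apply_moves(
  moves=[-12, -38, 0, 5, -24, -76, 0, 10, -36, -114, -10, 12.8, -48, -152, -20, 12.8, -60, -188, -30, 12.8],
)

```text
t: 19.57
eef_pos: [0.4889, -0.1475, 0.12]
eef_rot: [0.629, 0.324, 0.628, -0.324]
contact_force: [1.3, -1.6, -0.0]
width: 0.997
```

apply_moves(
  moves=[-12, -38, -8, 0, -22, -70, -18, 0, -27, -87, -18, 0, -27, -87, -18, 0, -27, -87, -18, 0],
)

```text
t: 19.98
eef_pos: [0.4624, -0.2329, 0.1019]
eef_rot: [0.628, 0.325, 0.628, -0.325]
contact_force: [0.4, 0.9, -0.1]
width: 0.999
```

```bash
python3 - <<'E'
from h import *
im,P,K,o=wr();cv2.imwrite('pics/w10.png',im);print(o['eef_pos'],o['width'])
y=P[:3,0];print(np.degrees(np.arctan2(y[1],y[0])))
np.savez('w10.npz',P=P,K=K)
E
```

```text
[ 0.46237648 -0.23292805  0.10186274] 0.9992379307306725
35.21340643580434
```

View pics/w10.png

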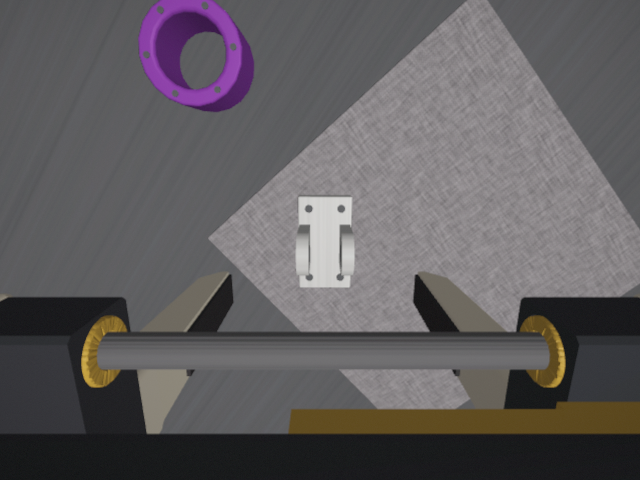

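Clevis square between the fingers. Its foot corners are near (299,197), (351,197), (350,288) and (300,288).

```bash
python3 - <<'E'
from h import *
d=np.load('w10.npz');p=ray(d['P'],d['K'],[(299,197),(351,197),(350,288),(300,288)],.013)*1000
print(p,p.mean(0)); print(np.linalg.norm(p-np.roll(p,1,0),axis=1))
v=p[0]+p[1]-p[2]-p[3];print(np.degrees(np.arctan2(v[1],v[0])))
E
```

```text
[[ 427.88114715 -214.52658921]
 [ 459.02117079 -192.54703875]
 [ 500.94889973 -250.74434296]
 [ 468.85739902 -273.399073  ]] [ 464.17715417 -232.80426098]
[71.72881266 38.11563604 71.72768414 39.28232696]
125.30454746792701
```

apply_moves(
  moves=[0.5, -0.5, -25, 0, 0.5, -0.5, -50, 0, 0.5, -0.5, -70, 0, 0.5, -0.5, -80, 0, 0.5, -0.5, -80, 0],
)

```text
t: 20.45
eef_pos: [0.4628, -0.2301, 0.0203]
eef_rot: [0.628, 0.323, 0.63, -0.323]
contact_force: [-1.0, -0.1, 0.2]
width: 1.003
```

apply_moves(
  moves=[0, 0, 0, 0, 0, 0, 0, 0, 0, 0, 0, 0, 0, 0, 0, 0, 0, 0, 0, 0],
  grip=0.2,
  squeeze=20,
)

```text
t: 20.87
eef_pos: [0.4635, -0.2328, 0.0224]
eef_rot: [0.629, 0.324, 0.628, -0.324]
contact_force: [0.9, -0.5, -0.2]
width: 0.69
```

apply_moves(
  moves=[0, 0, 0, 0, 0, 0, 0, 0, 0, 0, 0, 0, 0, 0, 0, 0, 0, 0, 0, 0],
)

```text
t: 21.28
eef_pos: [0.4631, -0.2326, 0.0217]
eef_rot: [0.628, 0.324, 0.628, -0.324]
contact_force: [-0.7, 0.9, 1.0]
width: 0.408
```

apply_moves(
  moves=[0, 0, 0, 0, 0, 0, 0, 0, 0, 0, 0, 0, 0, 0, 0, 0, 0, 0, 0, 0],
)

```text
t: 21.7
eef_pos: [0.4631, -0.2325, 0.0217]
eef_rot: [0.628, 0.324, 0.628, -0.324]
contact_force: [0.8, -0.1, 1.3]
width: 0.407
```

apply_moves(
  moves=[0, 0, 10, 0, 0, 0, 30, 0, 0, 0, 55, 0, 0, 0, 80, 0, 0, 0, 95, 0],
)

```text
t: 22.12
eef_pos: [0.4637, -0.2326, 0.1192]
eef_rot: [0.629, 0.324, 0.628, -0.324]
contact_force: [0.4, -0.1, -2.0]
width: 0.402
```

apply_moves(
  moves=[1, 20, 0, 3, 4, 55, 0, 8, 6, 90, 0, 13, 9, 127, 0, 18, 11, 163, 0, 23],
)

```text
t: 22.53
eef_pos: [0.4738, -0.0682, 0.1172]
eef_rot: [0.681, 0.191, 0.681, -0.191]
contact_force: [1.1, 0.9, -1.3]
width: 0.412
```

apply_moves(
  moves=[3, 37, 0, 5, 5, 74, 0, 10, 8, 111, 0, 15, 10, 148, 0, 20, 13, 180, 0, 24.3],
)

```text
t: 22.95
eef_pos: [0.4864, 0.113, 0.1173]
eef_rot: [0.706, 0.043, 0.706, -0.043]
contact_force: [-0.5, -0.1, -0.7]
width: 0.409
```

apply_moves(
  moves=[1, 15, -5, 0, 1, 18, -15, 0, 1, 18, -30, 0, 1, 18, -30, 0, 1, 18, -30, 0],
)

```text
t: 23.37
eef_pos: [0.4871, 0.1263, 0.0857]
eef_rot: [0.705, 0.044, 0.707, -0.047]
contact_force: [0.4, 0.1, -0.3]
width: 0.408
```

```bash
python3 - <<'E'
from h import *
im,P,K,o=wr();cv2.imwrite('pics/w11.png',im);print(o['eef_pos'],o['width'])
y=P[:3,0];print(np.degrees(np.arctan2(y[1],y[0])))
E
```

```text
[0.48713564 0.12627153 0.08574488] 0.4083661419692807
82.57355249644425
```

View pics/w11.png

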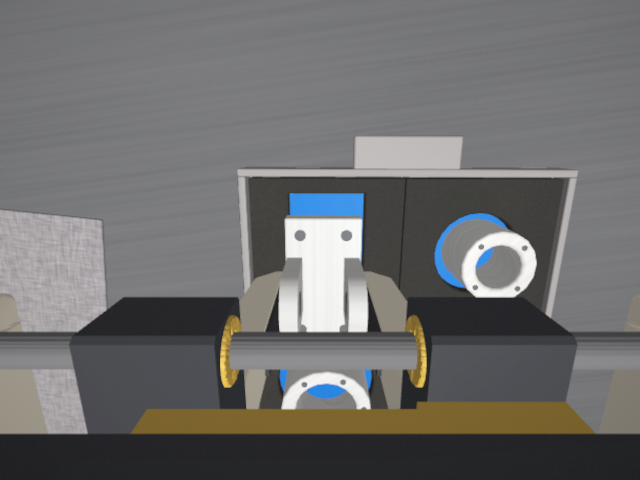

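apply_moves(
  moves=[0, 0, -15, 0, 0, 0, -30, 0, 0, 0, -42, 0, 0, 0, -50, 0, 0, 0, -53, 0],
)

```text
t: 23.83
eef_pos: [0.4879, 0.1274, 0.0331]
eef_rot: [0.705, 0.045, 0.706, -0.046]
contact_force: [-0.6, -0.1, -0.7]
width: 0.407
```

apply_moves(
  moves=[0, 0, -1.5, 0, 0, 0, -3, 0, 0, 0, -4.5, 0, 0, 0, -5, 0],
)

```text
t: 24.17
eef_pos: [0.4887, 0.1286, 0.0296]
eef_rot: [0.706, 0.045, 0.705, -0.045]
contact_force: [-1.8, -1.0, 8.2]
width: 0.408
```

apply_moves(
  moves=[0, 0, 0, 0, 0, 0, 0, 0, 0, 0, 0, 0, 0, 0, 0, 0, 0, 0, 0, 0],
  grip=0.65,
)

```text
t: 24.58
eef_pos: [0.4881, 0.1285, 0.0287]
eef_rot: [0.706, 0.045, 0.706, -0.045]
contact_force: [-0.3, -0.2, 0.7]
width: 0.644
```

apply_moves(
  moves=[0, 0, 10, 0, 0, 0, 35, 0, 0, 0, 70, 0, 0, 0, 105, 0, 0, 0, 140, 0],
)

```text
t: 25.0
eef_pos: [0.4874, 0.1286, 0.1706]
eef_rot: [0.705, 0.045, 0.706, -0.044]
contact_force: [0.9, 0.3, -0.9]
width: 0.65
```

apply_moves(
  moves=[0, -35, 0, 0, 0, -70, 0, 0, 0, -105, 0, 0, 0, -140, 0, 0, 0, -175, 0, 0],
)

```text
t: 25.42
eef_pos: [0.4877, -0.0481, 0.1695]
eef_rot: [0.706, 0.044, 0.705, -0.045]
contact_force: [1.2, 0.3, 0.0]
width: 0.648
```

apply_moves(
  moves=[0, -35, 0, 0, 0, -70, 0, 0, 0, -90, 0, 0, 0, -90, 0, 0, 0, -90, 0, 0],
)

```text
t: 25.83
eef_pos: [0.4877, -0.1374, 0.1689]
eef_rot: [0.706, 0.046, 0.706, -0.046]
contact_force: [-0.8, -0.1, -0.6]
width: 0.653
```

```bash
python3 - <<'E'
from h import *
t=bot.grab_frame('top');s=bot.grab_frame('side')
cv2.imwrite('pics/top9.png',t);cv2.imwrite('pics/side9.png',s)
a=cv2.resize(t[170:340,100:280],(635,600));cv2.imwrite('pics/t9z.png',a)
b=cv2.resize(s[260:470,120:370],(714,600));cv2.imwrite('pics/s9z.png',b)
print(bot.get_obs()['contact_force'])
E
```

```text
[-0.37080584  0.55823782  0.83565134]
```

View pics/t9z.png

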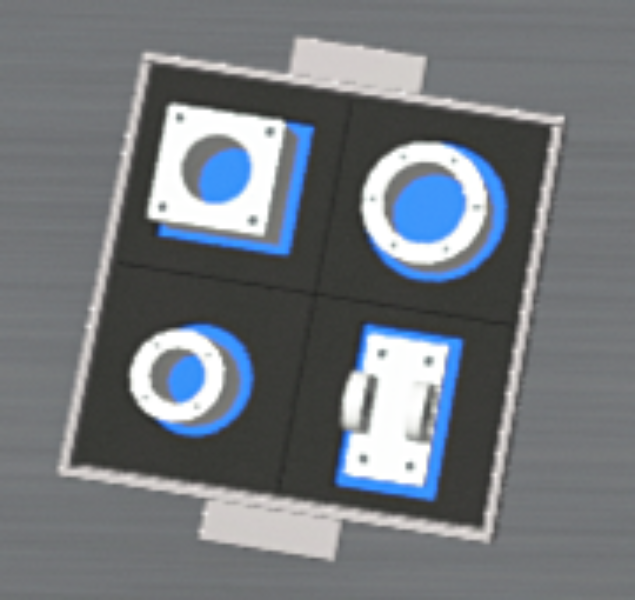

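View pics/s9z.png

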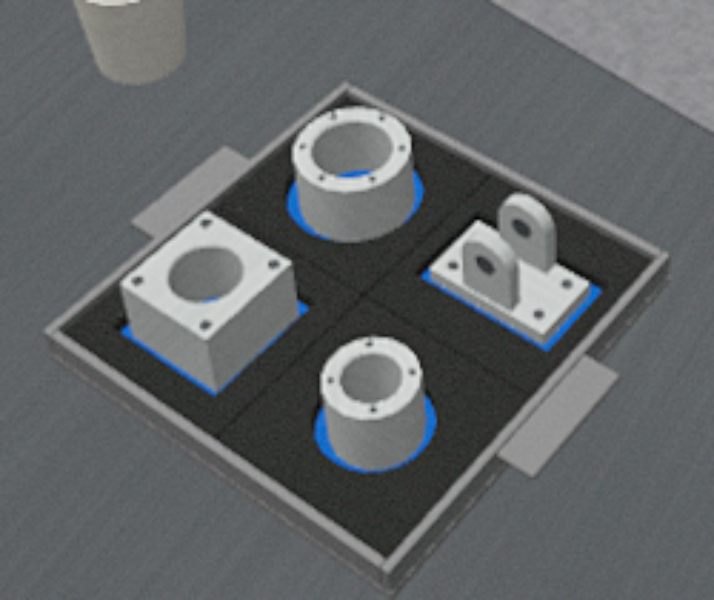

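View pics/side9.png

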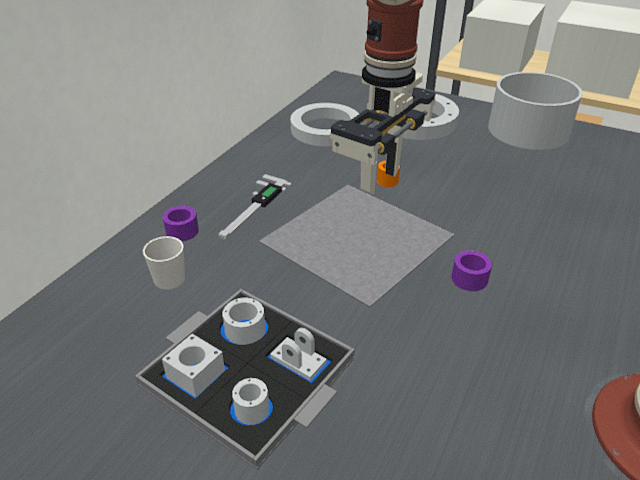

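Both views show all four parts upright on the blue floors with clearance all round. The cup and caliper are unmoved, and the gripper is clear.

```bash
python3 -c "
from bench import bot
print(bot.close_job())"
```

```text
the job is handed in; nothing more can be done
None
```

All four parts are packed in their matching inserts: large ring, small ring, block, then clevis. Each was lowered until the tool felt the pocket floor (5–8 N), then released, and I handed the job in at about 26 s of the 104 s.

- **Placement:** the last top and side views show every part upright and flat on its blue floor, with clearance all round.
- **Surroundings:** in the views the cup, caliper and coloured look-alikes look unmoved, and the gripper touched nothing at the end. I saw no sign of the parts knocking against one another.
- **Small disagreements:**
  - The overhead and wrist measurements agreed to about 1–2 mm.
  - The side camera put the pockets about 3 mm off. I put most of that down to the near pocket wall hiding part of the floor, and the rest is within the stated calibration error.
  - The measured tool position strayed up to about 3–6 mm just after quick moves and settled within a few rows.

No check failed.

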